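Make up the collimator kit and the beam-splitter kit

ROBOT

A 7-joint arm with a two-finger parallel gripper is mounted at the origin on a cart in front of the work surface, level with it; the furniture and walls round the work are solid. World frame = base frame: x ahead of the robot, y to its left, z up, the work surface at z = 0. Lengths are in mm, angles in rad, forces in N, time in s.
With the tool pointing down it reaches from about 425 to 950 mm from the base axis. Payload 16.7 kg.
Tool frame: the origin (TCP) lies on the mounting face of the last link; the fingertips stand 199 mm ahead of it and the grasp point (between the pads) lies 180 mm ahead of it; z points along the fingers, y is the line along which they close (so a half turn about z gives the same grasp; the last joint's range is limited). The gripper opens to 94 mm and grips with 3 to 60 N. Pads are 16 mm wide; open, the fingers measure 119 mm over their backs; the gripper's body (75 mm by 177 mm) begins 78 mm behind the grasp point.
Start: joints at [1.018, 0.426, 0.074, 1.606, -0.034, 1.111, -0.067], TCP at [265.183, -620.698, 404.667] pointing down, gripper open.
Joint ranges: [-2.85, 2.85], [-0.5, 2.14], [-1.23, 1.37], [0.21, 2.46], [-1.02, 4.16], [0.16, 2.05], [-2.73, 2.73]. Speed limits (rad/s): [1.89, 1.89, 2.39, 2.39, 3.01, 3.01, 3.01].

INTERFACE

Orientations are given as a rotation vector (axis times angle).
In Python, from cell import robot gives the robot as it stands.
- The arm moves only by the tool send_rows, never from a script. Its argument "rows" is text: rows parted by semicolons, each of 7 numbers parted by spaces: the shift along the tool's x, y, z in cm, then the turn, a rotation vector about the tool's x, y, z in rad, then the closure, from 0 (fully open) to 1 (shut). A call has 1 to 10 rows; each row is the pose to reach, as a shift and turn from the pose commanded when the call began, along the tool's axes at that moment; what a row does not reach only later rows make up. A row lasts 1/12 s, in which the tool goes at most 41.7 mm and 7.16 degrees, less where a joint would pass 70% of its speed; a pose out of reach is approached as far as the arm can. A call with a gripper value outside its range is refused whole. The fingers move at their own pace and stop on an object; the grip force is fixed at half the most. Time passes only in rows, so rows that repeat a pose let the fingers close. It gives the time, the measured TCP pose, the force, the opening and the grip force at its end, in the units of the state.
- robot.observe(): the state, without advancing time (a new reading comes with each control period).
- robot.capture(name): name is "scene" or "top" or "wrist"; returns a dict with "img" (480x640x3 uint8, red, green, blue), "intrinsics" (3x3 intrinsics, pixels), "dist" ([k1, k2, p1, p2, k3] as OpenCV has them; the pictures are not rectified), "xyz" and "orientation" of the camera in the world. Camera axes: x right, y down, z forward; pixel columns grow to the right and rows downward; lengths in mm; the calibration is good to about 2 mm. A picture is of the moment at which its call begins. There is no depth.
- robot.hand_in(): hands the job in; it is judged then, once.
The state is a dict: "time_s": time; "joint_pos": joint angles; "joint_vel": joint speeds; "joint_torque": joint torques, N m; "position": TCP position; "eef_rot": TCP orientation; "wrist_force": force on the tool from outside, world axes, zero at the start; "torque": the same for the moment, N m; "opening": opening from 0.0 (shut) to 1.0 (fully open); "gripper_force": force on a finger pad.
Only numpy, scipy, OpenCV 4.12 (cv2) and the standard library are available. Lean on these libraries where they do the work, as an engineer would, in place of code of your own. Each camera call takes 0.05 s, during which the arm holds its last target. There are 200 camera calls.

TASK

Make up the two optics kits. Into the blue tray go the long lens tube, which is still stuck in its assembly jig (break it free by twisting it some 20 degrees to and fro as you draw it up, do not just pull), and the white lens case; into the yellow tray go the beam-splitter cube, the short lens tube and the black lens case. Set each part down upright, fully home in the foam pocket cut to its size and shape (small round pockets are for tubes, large round ones for cases); they hold glass, so never let one drop, and do not shift the aligned mirror stand beside the jig.

Things in the scene. Friction and masses are not known exactly. Their poses are not given: they have to be found in the camera images.
- lens_tube_1: long black lens tube with a purple lens, 30 mm across, 52 mm tall, 50 g. Origin: centre of its lower end, z up. At the start it stands in the jig's bore, lower 24 mm inside, 28 mm free above the block. Two sprung pads hold it: breaking it out straight takes about 8 to 13 N, less while it is turned to and fro (0.25 N m turns it); the pads let go once it is raised 18 mm, and it is clear at 24 mm.
- lens_tube_0: short black lens tube with a purple lens, 30 mm across and 30 mm tall, 50 g, standing upright on the grey-green mat (2 mm thick). Origin: centre of its lower end, z up.
- lens_case_1: white round lens case, a disc 34 mm across and 14 mm tall, 20 g, lying flat on the grey-green mat. Origin: centre of its underside, z up.
- lens_case_0: black round lens case, a disc 39 mm across and 16 mm tall, 20 g, lying flat on the grey-green mat. Origin: centre of its underside, z up.
- cage_cube: black beam-splitter cube with green windows, 38 mm wide and 40 mm tall, 180 g, on the grey-green mat. Origin: centre of its underside, z up; its side faces look along its x and y.
- blue_tray: fixed blue plastic tray, 80 x 200 x 11 mm (x, y, z), with black foam; blue shows at rim and pocket floors. Origin: centre of its underside, z up. Pockets at x = 0: small round, 44 mm across, at y = -0.040 m, for the long tube; large round, 54 mm across, at y = +0.036 m, for the white case. Pocket floors are 3 mm, foam top 10 mm above the origin.
- yellow_tray: fixed yellow plastic tray, 80 x 200 x 11 mm (x, y, z), with black foam; yellow shows at rim and pocket floors. Origin: centre of its underside, z up. Pockets at x = 0: square, 52 mm, at y = -0.061 m, for the cube; small round, 44 mm, at y = -0.001 m, for the short tube; large round, 54 mm, at y = +0.060 m, for the black case. Pocket floors are 3 mm, foam top 10 mm above the origin.
- jig: lens-tube assembly jig bolted to the table: aluminium block 52 x 56 mm (x, y), its top 32 mm above the table, on a dark base plate 52 x 98 mm with a screw head at each end; bore 36 mm across, floor 8 mm above the table. Two brass spring plungers stand out 14 mm from the x faces, below the top. Origin: centre of the underside, on the bore's axis, z up.
- stand_mirror_a: aligned mirror on a black post and foot, 65 x 54 mm at the foot and 123 mm tall, 340 g, standing loose on the table near the jig. Origin: centre of the foot's underside, z up. Not to be shifted or tipped. Fixed posts up to 0.35 m tall stand behind it and the jig (from x = 0.68 m on, one arm 0.26 m up) and to their left (y over 0.25 m where x is over 0.55 m): keep hand and wrist clear.
Not all that is in view belongs to the job. Several things have the shape of the lens_case_0; the one meant has the colours described above. Leave any turquoise look-alike of the lens_tube_0 alone.

How it is judged:
By the outcome, as a careful person would: the job done as asked, in the order asked, and still so for the second after the job is handed in, with the robot touching nothing.
It also fails if it takes over 136 s, if anything falls off the work surface, if the arm or the gripper's body presses on something with over 40 N, if the wrist force passes 120 N, or if a joint passes its speed limit or range.

## Working session

There is one attempt and no reset: what is moved stays moved. The work goes in short steps, Python scripts to look and compute and a tool call to move; the robot and the scene stay as the last step left them, time stands still between calls to the robot, and variables do not carry over. Pictures are saved under pics/ and viewed, at most 14 in all, crops included, and the job is handed in when it is done.

Besides the shell and the picture viewer there is one more tool, called after "Emit:" as name(argument=value, ...) on one line, values as JSON. send_rows: Moves the arm, as the interface text tells. Its arguments: {"type":"object","properties":{"rows":{"type":"string"}},"required":["rows"]}

```bash
mkdir -p pics; ls; python3 - <<'E'
from cell import robot
import cv2
s=robot.observe()
print({k:s[k] for k in('time_s','position','eef_rot','wrist_force','opening')})
for n in('scene','top'):
    c=robot.capture(n)
    cv2.imwrite(f'pics/{n}0.png',c['img'][:,:,::-1]); print(n,c['intrinsics'],c['dist'],c['xyz'],c['orientation'])
E
```

```text
pics
{'time_s': 0.0, 'position': array([ 265.12899121, -620.53519967,  403.97065268]), 'eef_rot': array([-3.07653600e+00, -6.29732384e-01,  5.84205834e-04]), 'wrist_force': array([ 0.17256054, -0.14655679, -0.07789874]), 'opening': 0.9963535062683134}
scene [[494.78363737   0.         326.33629769]
 [  0.         494.78363737 235.13644922]
 [  0.           0.           1.        ]] [-0.11390225  0.          0.          0.          0.        ] [ 260.21936349 -561.95113011  834.61017477] [-2.39133381  0.69077247 -0.22405713]
top [[483.9220189    0.         324.61385798]
 [  0.         483.9220189  242.06075522]
 [  0.           0.           1.        ]] [-0.11600654  0.          0.          0.          0.        ] [ 501.46052933  -47.06939762 1178.28397809] [-2.20991298  2.15072238 -0.07365826]
```

View pics/scene0.png

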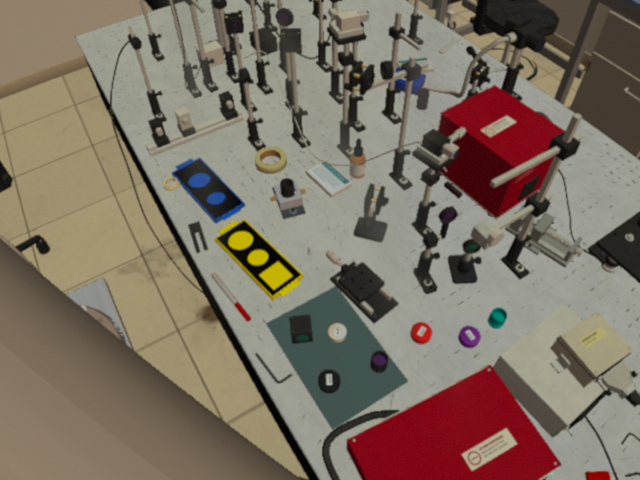

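View pics/top0.png

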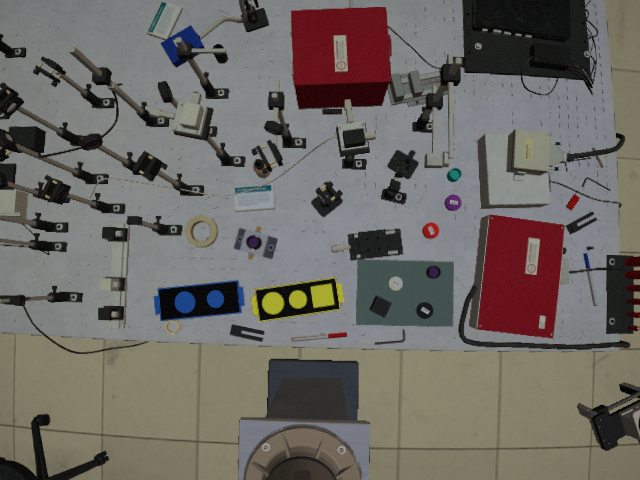

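```bash
cat > h.py <<'E'
import numpy as np, cv2
from scipy.spatial.transform import Rotation as R
from cell import robot
def ray(c,uv):
    p=cv2.undistortPoints(np.array(uv,float).reshape(-1,1,2),c['intrinsics'],c['dist'])[:,0]
    return R.from_rotvec(c['orientation']).apply(np.c_[p,np.ones(len(p))])
def px2w(c,uv,z):
    d=ray(c,uv); o=np.array(c['xyz']); return (o+d*((z-o[2])/d[:,2])[:,None])[:,:2]
def w2px(c,P):
    Ri=R.from_rotvec(c['orientation']).inv()
    return cv2.projectPoints(Ri.apply(np.array(P,float).reshape(-1,3)-c['xyz']),np.zeros(3),np.zeros(3),c['intrinsics'],c['dist'])[0][:,0]
def blobs(m,amin=20):
    n,l,s,ce=cv2.connectedComponentsWithStats(m.astype(np.uint8))
    return [(ce[i].round(1),s[i,4],s[i,:4]) for i in range(1,n) if s[i,4]>=amin]
def rectify(c,x0,x1,y0,y1,z,s=2.0):
    """top-down picture of plane z: columns = -y, rows = -x, s px/mm"""
    xs=np.arange(x1,x0,-1/s); ys=np.arange(y1,y0,-1/s)
    Y,X=np.meshgrid(ys,xs); uv=w2px(c,np.c_[X.ravel(),Y.ravel(),np.full(X.size,z)]).reshape(*X.shape,2).astype(np.float32)
    return cv2.remap(c['img'],uv[...,0],uv[...,1],cv2.INTER_LINEAR)[:,:,::-1]
def go(x,y,z,yaw,tz=180):
    """shift (cm) and turn, tool axes, that bring the grasp point to x,y,z with tool x at yaw (deg), pointing down"""
    s=robot.observe(); T=R.from_rotvec(s['eef_rot'])
    tgt=R.from_euler('z',yaw,degrees=True)*R.from_rotvec([np.pi,0,0])
    d=T.inv().apply(np.array([x,y,z+tz])-s['position'])/10
    r=(T.inv()*tgt).as_rotvec()
    print('go',d.round(2),r.round(3),'t',round(s['time_s'],2))
def st():
    s=robot.observe(); T=R.from_rotvec(s['eef_rot']); g=s['position']+T.apply([0,0,180]); tx=T.apply([1,0,0])
    print('grasp',g.round(1),'yaw',round(np.degrees(np.arctan2(tx[1],tx[0])),1),'F',s['wrist_force'].round(1),'op',round(94*s['opening'],1),'gf',round(float(np.max(s['gripper_force'])),1),'q',s['joint_pos'].round(2),'t',round(s['time_s'],2))
E
python3 - <<'E'
from h import *
c=robot.capture('top'); s=robot.capture('scene'); im=c['img']
hsv=cv2.cvtColor(im,cv2.COLOR_RGB2HSV)
w=np.zeros(im.shape[:2],bool); w[255:340,150:460]=1
for nm,m in(('yellow',(hsv[...,0]>22)&(hsv[...,0]<36)&(hsv[...,1]>150)),('blue',(hsv[...,0]>95)&(hsv[...,0]<125)&(hsv[...,1]>120))):
    for b in blobs(m&w,60): print(nm,b[0],b[1],px2w(c,b[0],3).round(1))
print(px2w(c,[[254,242]],60),px2w(c,[[380,306]],42),px2w(c,[[396,284]],16),px2w(c,[[433,271]],32),px2w(c,[[424,310]],18))
st()
a=rectify(c,330,620,-400,-80,20,2.4); cv2.imwrite('pics/matT.png',a[:600])
a=rectify(s,300,600,-380,250,20,1.25); cv2.imwrite('pics/matS.png',a)
print(a.shape)
E
```

```text
yellow [296.2 299.1] 429 [[448.4  26.8]]
yellow [322.2 295.2] 528 [[459.5 -35.9]]
yellow [272.6 302.8] 444 [[437.7  83.7]]
yellow [297.5 299. ] 300 [[448.7  23.6]]
blue [199.6 300. ] 570 [[438.6 262.9]]
blue [184.6 301.8] 417 [[432.9 300.1]]
blue [215.1 298.8] 282 [[442.8 224.7]]
[[580.05620486 125.50433936]] [[ 439.28274296 -172.0556647 ]] [[ 491.34935315 -212.25686267]] [[ 524.40513961 -297.81329713]] [[ 430.82145482 -280.61279363]]
grasp [ 265.1 -620.5  224.2] yaw 23.1 F [-0.1  0.2 -0. ] op 93.6 gf 0.0 q [ 1.02  0.43  0.07  1.61 -0.03  1.11 -0.07] t 0.2
(375, 788, 3)
```

View pics/matS.png

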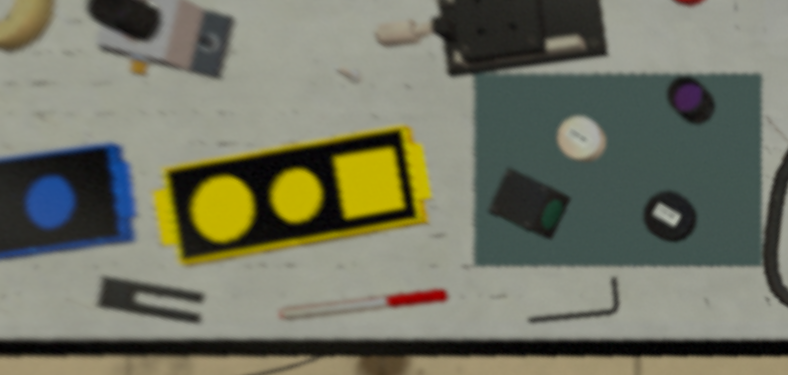

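```bash
python3 -c "
from h import *
go(540,105,260,60);go(540,105,260,120)
st()"
```

```text
go [ 53.78 -55.93  -3.53] [-0.001 -0.    -0.643] t 0.2
go [ 53.78 -55.93  -3.53] [-1.000e-03 -1.000e-03 -1.691e+00] t 0.2
grasp [ 265.1 -620.5  224.2] yaw 23.1 F [-0.1  0.2 -0. ] op 93.6 gf 0.0 q [ 1.02  0.43  0.07  1.61 -0.03  1.11 -0.07] t 0.2
```

```bash
python3 -c "
from h import *
go(440,-230,260,90)"
```

```text
go [ 31.43 -29.05  -3.55] [-1.000e-03 -0.000e+00 -1.167e+00] t 0.2
```

Emit:
send_rows(rows="31.4 -29 -3.5 0 0 -1.167 0;31.4 -29 -3.5 0 0 -1.167 0;31.4 -29 -3.5 0 0 -1.167 0;31.4 -29 -3.5 0 0 -1.167 0;31.4 -29 -3.5 0 0 -1.167 0;31.4 -29 -3.5 0 0 -1.167 0;31.4 -29 -3.5 0 0 -1.167 0;31.4 -29 -3.5 0 0 -1.167 0;31.4 -29 -3.5 0 0 -1.167 0;31.4 -29 -3.5 0 0 -1.167 0")

```text
time_s: 1.03
position: [435.3, -239.8, 439.0]
eef_rot: [2.213, 2.23, -0.0]
wrist_force: [1.1, -1.4, -0.7]
opening: 1.0
gripper_force: 0.0
```

```bash
python3 -c "
from h import *
st();go(440,-230,260,90)
c=robot.capture('wrist');print(c['xyz'],c['orientation']);cv2.imwrite('pics/w1.png',c['img'][:,:,::-1])"
```

```text
grasp [ 435.3 -239.9  259. ] yaw 90.4 F [ 1.1 -1.4 -0.7] op 94.0 gf 0.0 q [ 0.68  0.12 -0.33  1.94  0.04  1.09  0.34] t 1.03
go [ 0.97  0.48 -0.1 ] [0.    0.    0.008] t 1.03
[ 434.24786437 -173.73616581  419.68417902] [2.90923389e+00 1.05190910e-02 8.82205511e-04]
```

View pics/w1.png

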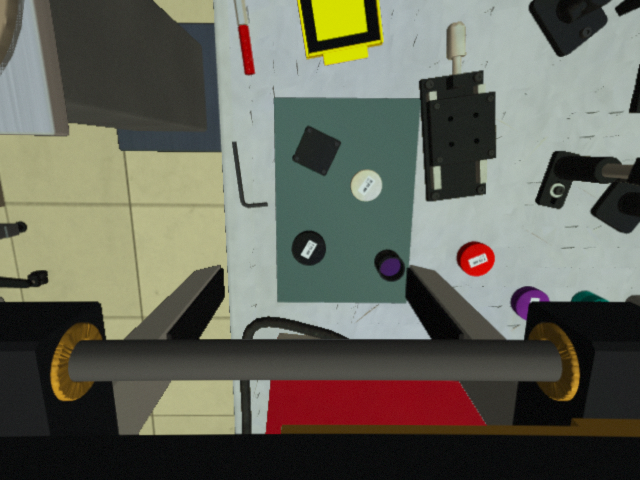

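```bash
python3 - <<'E'
from h import *
c=robot.capture('wrist'); im=c['img']; hsv=cv2.cvtColor(im,cv2.COLOR_RGB2HSV).astype(int)
w=np.zeros(im.shape[:2],np.uint8); w[104:296,282:408]=1
mat=np.median(im[110:290,285:400].reshape(-1,3),0); m=(np.abs(im-mat).max(-1)>25)&(w>0)
print(mat)
m=cv2.morphologyEx(m.astype(np.uint8),cv2.MORPH_CLOSE,np.ones((5,5)))
cs,_=cv2.findContours(m,cv2.RETR_EXTERNAL,cv2.CHAIN_APPROX_NONE)
for k in cs:
    if cv2.contourArea(k)<100: continue
    M=cv2.moments(k); u=(M['m10']/M['m00'],M['m01']/M['m00'])
    z=22 if u[1]<165 else 9 if u[1]<215 else 10 if u[0]<345 else 17
    p=px2w(c,k[:,0],z); r=cv2.minAreaRect(p.astype(np.float32))
    print(np.round(u,1),z,px2w(c,[u],z).round(1),[np.round(q,1) for q in r])
go(545,130,260,60)
E
```

```text
[ 73. 101.  92.]
[304.3 254. ] 10 [[ 427.6 -283.3]] [array([ 427.2, -283.6]), array([39.7, 41.2]), np.float64(0.8)]
[388.9 272.4] 17 [[ 525.9 -302.2]] [array([ 523.9, -287.7]), array([43.8, 87.5]), np.float64(4.0)]
[362.  192.4] 9 [[ 491.8 -210.9]] [array([ 491.9, -211.1]), array([33.8, 34.9]), np.float64(2.0)]
[312.3 158.1] 22 [[ 435.6 -173.8]] [array([ 435.3, -174.1]), array([40.4, 40.7]), np.float64(65.1)]
[354.3 104.8] 22 [[ 478.2 -119.8]] [array([ 468.1, -120. ]), array([128.6,   2. ]), np.float64(0.7)]
go [36.5  11.12 -0.  ] [ 0.002 -0.001  0.533] t 1.13
```

```bash
python3 -c "
from h import *
go(570,115,200,200)"
```

```text
go [34.97 13.59  6.  ] [ 2.00e-03  1.00e-03 -1.91e+00] t 1.13
```

Emit:
send_rows(rows="35 13.6 6 0 0 -1.91 0;35 13.6 6 0 0 -1.91 0;35 13.6 6 0 0 -1.91 0;35 13.6 6 0 0 -1.91 0;35 13.6 6 0 0 -1.91 0;35 13.6 6 0 0 -1.91 0;35 13.6 6 0 0 -1.91 0;35 13.6 6 0 0 -1.91 0;35 13.6 6 0 0 -1.91 0;35 13.6 6 0 0 -1.91 0")

```text
time_s: 1.97
position: [571.7, 114.8, 377.9]
eef_rot: [-0.483, -3.103, -0.005]
wrist_force: [-1.7, 0.1, -0.5]
opening: 1.002
gripper_force: 0.0
```

```bash
python3 -c "
from h import *
st();go(570,115,200,200)"
```

```text
grasp [571.7 115.4 197.9] yaw 162.3 F [-1.7  0.1 -0.5] op 94.2 gf 0.0 q [ 0.25  0.38 -0.69  1.81  0.28  1.05  0.71] t 1.97
go [ 0.17 -0.03 -0.21] [ 0.004 -0.    -0.658] t 1.97
```

```bash
python3 -c "
from h import *
c=robot.capture('wrist');cv2.imwrite('pics/w2.png',c['img'][:,:,::-1]); st(); print(w2px(c,[[580,125,60],[580,125,32]]))"
```

```text
grasp [571.3 113.2 197.7] yaw 162.9 F [-1.1 -0.2  0.1] op 94.0 gf 0.0 q [ 0.25  0.38 -0.7   1.81  0.28  1.05  0.72] t 2.02
[[328.51129875 238.96977274]
 [327.29887347 231.84795251]]
```

View pics/w2.png

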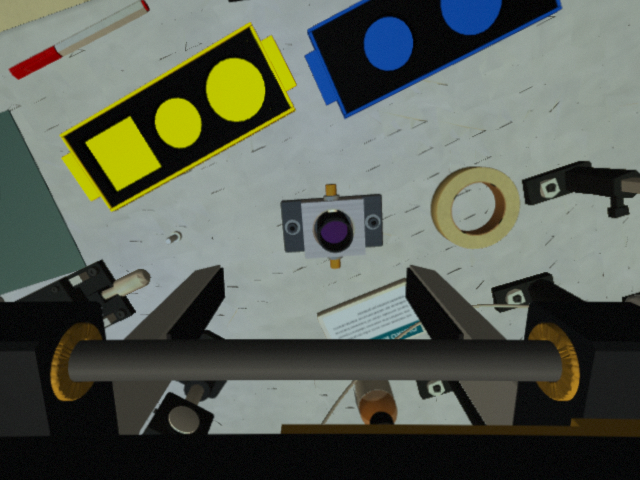

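```bash
python3 - <<'E'
from h import *
c=robot.capture('wrist'); hsv=cv2.cvtColor(c['img'],cv2.COLOR_RGB2HSV).astype(int); H,S,V=[hsv[...,i] for i in range(3)]
w=np.zeros(H.shape,bool); w[205:255,305:365]=1
for b in blobs((H>120)&(H<160)&(S>90)&w,30): print('lens',b,px2w(c,b[0],60).round(1))
for b in blobs((V<70)&w,30): print('dark',b,px2w(c,b[0],57).round(1))
print('mirror',px2w(c,[[180,412],[215,345]],110).round(0),px2w(c,[[215,345]],10).round(0))
w[:]=0; w[:205,30:600]=1
for nm,m in(('y',(H>22)&(H<36)&(S>150)),('b',(H>95)&(H<125)&(S>120))):
    for b in blobs(m&w,900): print(nm,b,px2w(c,b[0],3).round(1))
st()
E
```

```text
lens (array([336.8, 231.9]), np.int32(501), array([323, 221,  28,  23], dtype=int32)) [[575.6 131.1]]
dark (array([336.6, 230.6]), np.int32(896), array([317, 210,  39,  42], dtype=int32)) [[575.2 131.2]]
mirror [[666. -26.]
 [620.  20.]] [[666. -25.]]
y (array([187.7, 114.8]), np.int32(4194), array([ 63,  21, 238, 184], dtype=int32)) [[442.1  30.7]]
y (array([239. ,  88.2]), np.int32(3204), array([209,  55,  61,  67], dtype=int32)) [[434.3  83.6]]
y (array([181.3, 120.9]), np.int32(2015), array([157,  95,  49,  53], dtype=int32)) [[445.3  23. ]]
y (array([126.1, 151.3]), np.int32(3358), array([ 87, 113,  79,  77], dtype=int32)) [[455.7 -36.6]]
b (array([391. ,  60.3]), np.int32(2730), array([309,   0, 258, 118], dtype=int32)) [[452.5 221.1]]
b (array([475. ,  15.7]), np.int32(1949), array([443,   0,  68,  38], dtype=int32)) [[440.1 299. ]]
b (array([392.7,  43.6]), np.int32(2326), array([367,  15,  56,  57], dtype=int32)) [[439.9 225.9]]
grasp [571.  110.4 197.9] yaw 162.0 F [-0.5 -0.5  0.8] op 94.0 gf 0.0 q [ 0.25  0.38 -0.69  1.81  0.27  1.05  0.71] t 2.07
```

```bash
python3 -c "
from h import *
st();go(577,129,120,165)"
```

```text
grasp [571.  110.4 197.9] yaw 162.0 F [-0.5 -0.5  0.8] op 94.0 gf 0.0 q [ 0.25  0.38 -0.69  1.81  0.27  1.05  0.71] t 2.07
go [0.02 1.96 7.79] [ 0.001 -0.002 -0.052] t 2.07
```

Emit:
send_rows(rows="0 2 7.8 0 0 -0.05 0.35;0 2 7.8 0 0 -0.05 0.35;0 2 7.8 0 0 -0.05 0.35;0 2 7.8 0 0 -0.05 0.35;0 2 7.8 0 0 -0.05 0.35;0 2 7.8 0 0 -0.05 0.35")

```text
time_s: 2.57
position: [578.0, 126.4, 303.0]
eef_rot: [0.428, 3.11, 0.001]
wrist_force: [-0.0, -0.3, -0.6]
opening: 0.656
gripper_force: 0.0
```

```bash
python3 - <<'E'
from h import *
st()
c=robot.capture('wrist'); hsv=cv2.cvtColor(c['img'],cv2.COLOR_RGB2HSV).astype(int); H,S,V=[hsv[...,i] for i in range(3)]
for b in blobs((H>120)&(H<160)&(S>90),100): print('lens',b,px2w(c,b[0],60).round(1))
cv2.imwrite('pics/w3.png',c['img'][:,:,::-1]); st();go(577,130,57,165)
s=robot.observe();T=R.from_rotvec(s['eef_rot'])
for d in(-17,17): print(w2px(c,[s['position']+T.apply([0,d,199])]))
E
```

```text
grasp [578.5 126.4 123. ] yaw 164.3 F [-0.  -0.3 -0.6] op 61.7 gf 0.0 q [ 0.19  0.48 -0.66  1.86  0.37  0.92  0.66] t 2.57
lens (array([321.9, 250.8]), np.int32(749), array([305, 238,  35,  28], dtype=int32)) [[574.9 131.9]]
grasp [578.4 126.6 122.9] yaw 164.4 F [-0.2  0.1  0. ] op 61.2 gf 0.0 q [ 0.19  0.48 -0.66  1.86  0.37  0.92  0.66] t 2.62
go [0.2  0.3  6.59] [ 0.001  0.003 -0.011] t 2.62
[[282.810084  282.5435373]]
[[348.2235208  282.50622328]]
```

View pics/w3.png

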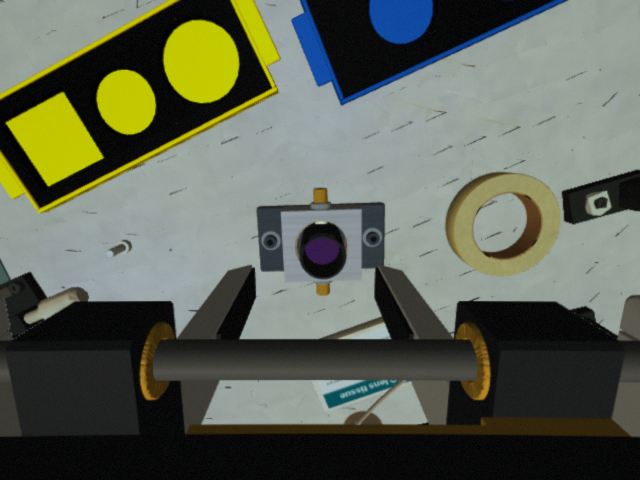

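```bash
python3 -c "
from h import *
st();go(576,131,56,165)"
```

```text
grasp [578.4 126.6 122.9] yaw 164.4 F [-0.2  0.1  0. ] op 61.2 gf 0.0 q [ 0.19  0.48 -0.66  1.86  0.37  0.92  0.66] t 2.62
go [0.32 0.37 6.69] [ 0.001  0.003 -0.011] t 2.62
```

Emit:
send_rows(rows="0.3 0.4 3 0 0 0 0.35;0.3 0.4 5 0 0 0 0.35;0.3 0.4 6.6 0 0 0 0.35;0.3 0.4 6.6 0 0 0 0.35;0.3 0.4 6.6 0 0 0 0.5;0.3 0.4 6.6 0 0 0 0.6")

```text
time_s: 3.12
position: [576.1, 131.9, 236.5]
eef_rot: [0.425, 3.111, 0.001]
wrist_force: [0.4, -0.2, -0.7]
opening: 0.542
gripper_force: 0.0
```

```bash
python3 - <<'E'
from h import *
c=robot.capture('wrist'); hsv=cv2.cvtColor(c['img'],cv2.COLOR_RGB2HSV).astype(int); H,S,V=[hsv[...,i] for i in range(3)]
for b in blobs((H>120)&(H<160)&(S>90),100): print('lens',b,px2w(c,b[0],60).round(1))
cv2.imwrite('pics/w4.png',c['img'][:,:,::-1]); st();go(576,131,56,165)
E
```

```text
lens (array([315.1, 293.4]), np.int32(1027), array([293, 279,  46,  31], dtype=int32)) [[573.4 132.7]]
grasp [576.6 132.   56.5] yaw 164.4 F [ 0.7 -0.1  0.7] op 47.3 gf 0.0 q [ 0.14  0.56 -0.62  1.9   0.44  0.81  0.59] t 3.17
go [-0.01 -0.09  0.05] [ 0.001  0.002 -0.01 ] t 3.17
```

Emit:
send_rows(rows="0 0 0 0 0 0 0.7;0 0 0 0 0 0 1;0 0 0 0 0 0 1;0 0 0 0 0 0 1;0 0 0 0 0 0 1")

```text
time_s: 3.58
position: [575.9, 132.3, 235.6]
eef_rot: [0.424, 3.112, 0.001]
wrist_force: [-0.7, 1.4, 7.9]
opening: 0.315
gripper_force: 30.0
```

Emit:
send_rows(rows="0 0 0 0 0 0.12 1;0 0 -0.05 0 0 0.24 1;0 0 -0.15 0 0 0.35 1;0 0 -0.25 0 0 0.24 1;0 0 -0.35 0 0 0.12 1;0 0 -0.45 0 0 0 1;0 0 -0.55 0 0 -0.12 1;0 0 -0.65 0 0 -0.24 1;0 0 -0.75 0 0 -0.35 1;0 0 -0.85 0 0 -0.35 1")

```text
time_s: 4.42
position: [575.4, 131.4, 242.7]
eef_rot: [0.132, -3.138, -0.0]
wrist_force: [1.8, -1.6, -10.6]
opening: 0.318
gripper_force: 30.0
```

```bash
python3 -c "
from h import *
st()"
```

```text
grasp [575.2 131.4  62.7] yaw -175.2 F [  1.8  -1.6 -10.6] op 29.9 gf 30.0 q [ 0.21  0.58 -0.71  1.89  0.49  0.85  0.9 ] t 4.42
```

Emit:
send_rows(rows="0 0 -0.15 0 0 0.12 1;0 0 -0.3 0 0 0.24 1;0 0 -0.45 0 0 0.36 1;0 0 -0.6 0 0 0.48 1;0 0 -0.75 0 0 0.6 1;0 0 -0.9 0 0 0.7 1;0 0 -1.05 0 0 0.6 1;0 0 -1.2 0 0 0.48 1;0 0 -1.35 0 0 0.36 1;0 0 -1.5 0 0 0.24 1")

```text
time_s: 5.25
position: [575.5, 132.1, 258.6]
eef_rot: [0.25, 3.131, 0.0]
wrist_force: [-0.2, -0.3, -1.0]
opening: 0.314
gripper_force: 30.0
```

```bash
python3 -c "
from h import *
st()"
```

```text
grasp [575.6 132.1  78.6] yaw 170.9 F [-0.2 -0.3 -1. ] op 29.5 gf 30.0 q [ 0.18  0.54 -0.66  1.89  0.43  0.86  0.71] t 5.25
```

```bash
python3 -c "
from h import *
go(575,132,140,170);go(441.5,225.5,120,165)"
```

```text
go [ 0.05 -0.02 -6.14] [0.    0.    0.015] t 5.25
go [14.71  7.1  -4.14] [0.    0.    0.103] t 5.25
```

Emit:
send_rows(rows="0 0 -3 0 0 0 1;0 0 -6 0 0 0 1;4 2 -6 0 0 0 1;8 4 -5 0 0 0 1;12 6 -4.5 0 0 0 1;14.7 7.1 -4 0 0 0.1 1;14.7 7.1 -4 0 0 0.1 1;14.7 7.1 -4 0 0 0.1 1;14.7 7.1 -4 0 0 0.1 1")

```text
time_s: 6.0
position: [442.1, 225.6, 298.6]
eef_rot: [0.411, 3.114, 0.0]
wrist_force: [0.9, -0.2, 0.3]
opening: 0.319
gripper_force: 30.0
```

```bash
python3 - <<'E'
from h import *
c=robot.capture('wrist'); hsv=cv2.cvtColor(c['img'],cv2.COLOR_RGB2HSV).astype(int); H,S,V=[hsv[...,i] for i in range(3)]
for b in blobs((H>95)&(H<118)&(S>120),100): print(b,px2w(c,b[0],3).round(1))
cv2.imwrite('pics/w5.png',c['img'][:,:,::-1]); st();go(441.5,225.5,120,165)
E
```

```text
(array([383.6, 199.4]), np.int32(4929), array([217, 113, 300, 187], dtype=int32)) [[425.9 283.6]]
(array([407.4, 199.1]), np.int32(4257), array([371, 162,  75,  76], dtype=int32)) [[430.4 301. ]]
(array([313.8, 234.7]), np.int32(2340), array([284, 210,  60,  51], dtype=int32)) [[438.7 225.5]]
grasp [442.7 225.2 118.6] yaw 164.9 F [-0.1 -0.2 -1.1] op 29.7 gf 30.0 q [ 0.04  0.36 -0.75  2.06  0.33  0.84  0.41] t 6.05
go [ 0.11  0.   -0.14] [ 0.     0.001 -0.001] t 6.05
```

View pics/w5.png

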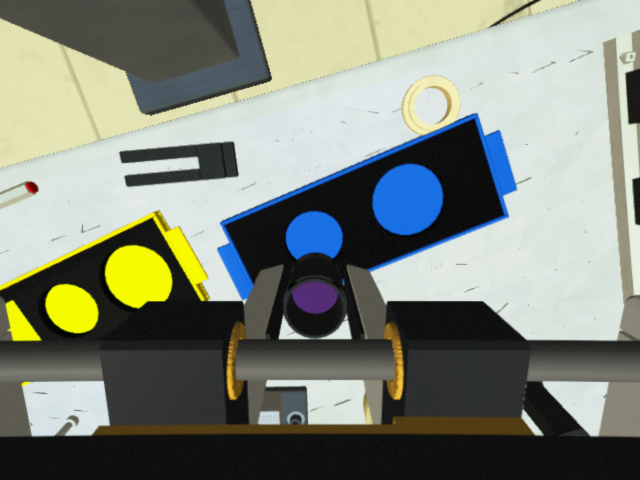

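```bash
python3 -c "
from h import *
go(441,225.4,54,165)"
```

```text
go [ 0.16 -0.02  6.46] [ 0.     0.001 -0.001] t 6.05
```

Emit:
send_rows(rows="0.15 0 2 0 0 0 1;0.15 0 4 0 0 0 1;0.15 0 5.5 0 0 0 1;0.15 0 6.2 0 0 0 1;0.15 0 6.4 0 0 0 1;0.15 0 6.4 0 0 0 1;0.15 0 6.4 0 0 0 1")

```text
time_s: 6.63
position: [440.9, 225.9, 234.9]
eef_rot: [0.41, 3.114, 0.001]
wrist_force: [0.1, 0.2, 0.5]
opening: 0.316
gripper_force: 30.0
```

```bash
python3 -c "
from h import *
st()"
```

```text
grasp [441.  226.   54.9] yaw 165.0 F [0.1 0.2 0.5] op 29.7 gf 30.0 q [-0.03  0.45 -0.69  2.11  0.44  0.72  0.31] t 6.63
```

Emit:
send_rows(rows="0 0 0.1 0 0 0 1;0 0 0.2 0 0 0 1;0 0 0.25 0 0 0 1;0 0 0.3 0 0 0 1;0 0 0.3 0 0 0 1")

```text
time_s: 7.05
position: [440.4, 225.9, 231.3]
eef_rot: [0.409, 3.115, 0.0]
wrist_force: [0.6, 0.3, -1.4]
opening: 0.316
gripper_force: 30.0
```

Emit:
send_rows(rows="0 0 0.05 0 0 0 1;0 0 0.05 0 0 0 1;0 0 0.05 0 0 0 1;0 0 0.1 0 0 0 1;0 0 0.1 0 0 0 1;0 0 0.1 0 0 0 1")

```text
time_s: 7.55
position: [440.7, 226.0, 230.9]
eef_rot: [0.409, 3.114, -0.0]
wrist_force: [-1.1, -3.6, 13.3]
opening: 0.311
gripper_force: 30.0
```

Emit:
send_rows(rows="0 0 -0.06 0 0 0 1;0 0 -0.06 0 0 0 0.64;0 0 -0.06 0 0 0 0.6;0 0 -0.06 0 0 0 0.5;0 0 -0.06 0 0 0 0.45;0 0 -0.06 0 0 0 0.45;0 0 -3 0 0 0 0.45;0 0 -7 0 0 0 0.45;0 0 -10 0 0 0 0.45;0 0 -10 0 0 0 0.45")

```text
time_s: 8.38
position: [441.3, 227.1, 335.2]
eef_rot: [0.408, 3.109, 0.005]
wrist_force: [1.7, 0.0, 1.0]
opening: 0.552
gripper_force: 0.0
```

```bash
python3 - <<'E'
from h import *
c=robot.capture('wrist')
cv2.imwrite('pics/w6.png',c['img'][:,:,::-1][60:400,100:560]); st();go(491.8,-211,140,130);go(491.8,-211,140,90)
E
```

```text
grasp [441.8 226.6 152.9] yaw 165.0 F [ 0.6  0.  -0.3] op 51.5 gf 0.0 q [ 0.07  0.31 -0.78  2.04  0.28  0.9   0.45] t 8.43
go [-16.2  -40.94   1.25] [0.004 0.003 0.611] t 8.43
go [-16.2  -40.94   1.25] [0.005 0.002 1.309] t 8.43
```

View pics/w6.png

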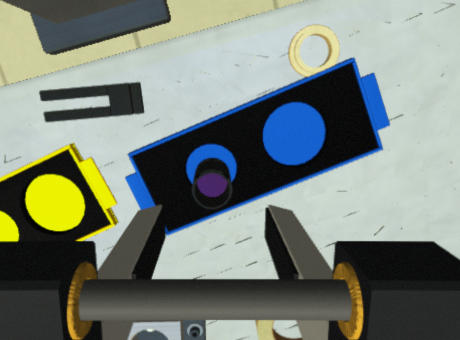

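Emit:
send_rows(rows="-16.2 -40.9 1.2 0 0 0.35 0.4;-16.2 -40.9 1.2 0 0 0.35 0.4;-16.2 -40.9 1.2 0 0 0.35 0.4;-16.2 -40.9 1.2 0 0 0.35 0.4;-16.2 -40.9 1.2 0 0 0.35 0.4;-16.2 -40.9 1.2 0 0 0.35 0.4;-16.2 -40.9 1.2 0 0 0.35 0.4;-16.2 -40.9 1.2 0 0 0.35 0.4;-16.2 -40.9 1.2 0 0 0.35 0.4;-16.2 -40.9 1.2 0 0 0.35 0.4")

```text
time_s: 9.27
position: [488.1, -190.0, 317.8]
eef_rot: [-0.944, -2.995, 0.0]
wrist_force: [1.4, 1.0, 0.1]
opening: 0.6
gripper_force: 0.0
```

```bash
python3 - <<'E'
from h import *
st();go(491.8,-211,100,145)
E
```

```text
grasp [ 487.9 -190.   137.8] yaw 145.0 F [1.4 1.  0.1] op 56.4 gf 0.0 q [ 0.67  0.32 -0.5   2.    0.2   0.87  1.02] t 9.27
go [-1.51 -1.51  3.78] [-0.001 -0.001 -0.   ] t 9.27
```

Emit:
send_rows(rows="-1.2 -1.2 3.5 0 0 0 0.4;-1.2 -1.2 3.5 0 0 0 0.4;-1.2 -1.2 3.5 0 0 0 0.4;-1.2 -1.2 3.5 0 0 0 0.4")

```text
time_s: 9.6
position: [491.6, -203.6, 283.4]
eef_rot: [-0.943, -2.995, -0.001]
wrist_force: [-0.2, 0.1, 0.2]
opening: 0.602
gripper_force: 0.0
```

```bash
cat >> h.py <<'E'
def matparts(name,zs=None):
    """silhouettes on the mat in the wrist view; centroid at mid height"""
    c=robot.capture('wrist'); im=c['img'].astype(int); cv2.imwrite(f'pics/{name}.png',c['img'][:,:,::-1])
    m=(np.abs(im-[73,101,92]).max(-1)>25).astype(np.uint8); m[300:]=1
    m=cv2.morphologyEx(m,cv2.MORPH_CLOSE,np.ones((5,5)))
    for k in cv2.findContours(m,cv2.RETR_LIST,cv2.CHAIN_APPROX_NONE)[0]:
        a=cv2.contourArea(k)
        if not 400<a<20000: continue
        M=cv2.moments(k); u=(M['m10']/M['m00'],M['m01']/M['m00'])
        r=cv2.minAreaRect(px2w(c,k[:,0],10).astype(np.float32))
        print(np.round(u,1),int(a),'z10:',px2w(c,[u],10).round(1)[0],'z22:',px2w(c,[u],22).round(1)[0],np.round(r[1],1),round(r[2],1))
E
python3 - <<'E'
from h import *
matparts('w7');st();go(491.8,-211,25,145)
E
```

```text
[171.6 237.7] 2692 z10: [ 427.5 -283.5] z22: [ 428. -278.] [44.9 39.7] 87.6
grasp [ 491.9 -203.2  104.1] yaw 145.1 F [ 0.3 -0.1  0.2] op 56.2 gf 0.0 q [ 0.67  0.38 -0.48  2.01  0.24  0.8   1.01] t 9.65
go [-0.44 -0.64  7.91] [ 0.    -0.     0.002] t 9.65
```

View pics/w7.png

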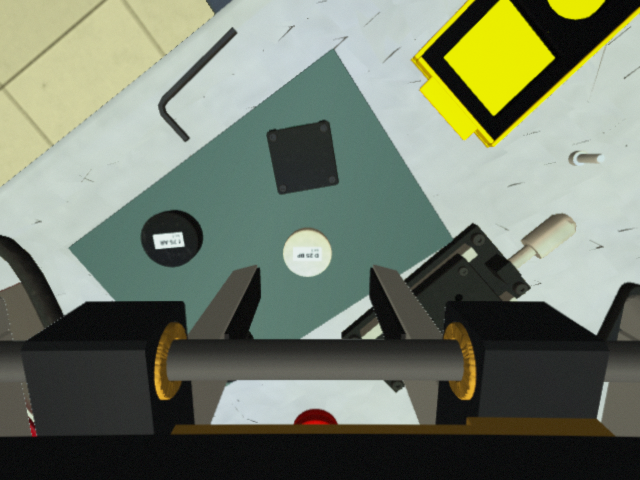

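```bash
python3 - <<'E'
from h import *
c=robot.capture('wrist'); im=c['img'].astype(int)
w=np.zeros(im.shape[:2],bool); w[215:290,265:345]=1
for b in blobs((im.min(-1)>120)&w,300): print(b,px2w(c,b[0],12).round(1))
print('stage',px2w(c,[[343,330],[475,222]],20).round(0)); print('cube',px2w(c,[[303,157]],25).round(1))
E
```

```text
(array([306.4, 252.3]), np.int32(1816), array([282, 229,  50,  47], dtype=int32)) [[ 491.6 -210.8]]
stage [[ 553. -221.]
 [ 538. -103.]]
cube [[ 435.9 -173.8]]
```

```bash
python3 -c "
from h import *
st();go(491.6,-210.8,29.3,145)"
```

```text
grasp [ 492.1 -203.2  104.5] yaw 145.1 F [ 0.3 -0.1  0.6] op 56.4 gf 0.0 q [ 0.67  0.38 -0.48  2.01  0.24  0.8   1.01] t 9.7
go [-0.4  -0.64  7.52] [0.    0.001 0.002] t 9.7
```

Emit:
send_rows(rows="-0.4 -0.6 3 0 0 0 0.4;-0.4 -0.6 5.5 0 0 0 0.4;-0.4 -0.6 7 0 0 0 0.4;-0.4 -0.6 7.5 0 0 0 0.4;-0.4 -0.6 7.5 0 0 0 0.45;-0.4 -0.6 7.5 0 0 0 0.5;-0.4 -0.6 7.5 0 0 0 0.5")

```text
time_s: 10.28
position: [492.1, -211.5, 210.2]
eef_rot: [0.943, 2.995, -0.0]
wrist_force: [1.0, -0.5, 0.3]
opening: 0.501
gripper_force: 0.0
```

```bash
python3 -c "
from h import *
st();go(491.6,-210.8,29.3,145)
c=robot.capture('wrist');im=c['img'].astype(int);w=np.zeros(im.shape[:2],bool);w[240:340,265:365]=1
for b in blobs((im.min(-1)>120)&w,300): print(b,px2w(c,b[0],12).round(1))
st()"
```

```text
grasp [ 492.4 -211.6   30.2] yaw 145.0 F [ 1.  -0.5  0.3] op 47.1 gf 0.0 q [ 0.63  0.5  -0.43  2.04  0.33  0.66  0.95] t 10.28
go [0.08 0.03 0.09] [0.    0.002 0.001] t 10.28
(array([316.3, 281.2]), np.int32(3479), array([282, 249,  69,  65], dtype=int32)) [[ 491.9 -210.8]]
grasp [ 492.3 -211.8   30.2] yaw 145.0 F [-0.4  0.2 -0.1] op 47.1 gf 0.0 q [ 0.63  0.5  -0.43  2.04  0.33  0.66  0.95] t 10.33
```

Well centred. Lower 1 mm and close.

Emit:
send_rows(rows="0 0.05 0.1 0 0 0 0.55;0 0.05 0.1 0 0 0 0.6;0 0.05 0.1 0 0 0 1;0 0.05 0.1 0 0 0 1;0 0.05 0.1 0 0 0 1;0 0.05 0.1 0 0 0 1")

```text
time_s: 10.83
position: [491.9, -211.3, 208.2]
eef_rot: [0.945, 2.996, -0.0]
wrist_force: [-1.0, 1.1, 6.1]
opening: 0.351
gripper_force: 30.0
```

```bash
python3 -c "
from h import *
st()"
```

```text
grasp [ 492.  -211.4   28.2] yaw 145.0 F [-1.   1.1  6.1] op 33.0 gf 30.0 q [ 0.63  0.5  -0.43  2.05  0.33  0.66  0.95] t 10.83
```

Emit:
send_rows(rows="0 0 -0.5 0 0 0 1;0 0 -1.5 0 0 0 1;0 0 -3 0 0 0 1;0 0 -5 0 0 0 1;0 0 -7 0 0 0 1;0 0 -7 0 0 0 1")

```text
time_s: 11.33
position: [492.7, -211.5, 281.9]
eef_rot: [0.943, 2.992, -0.001]
wrist_force: [0.1, 0.0, 0.4]
opening: 0.353
gripper_force: 30.0
```

```bash
python3 -c "
from h import *
c=robot.capture('wrist');cv2.imwrite('pics/w8.png',c['img'][200:400,150:480,::-1])
st();go(431.5,300.7,95,165)"
```

```text
grasp [ 492.9 -211.8  100.3] yaw 145.0 F [ 0.8 -0.6 -1.2] op 32.8 gf 30.0 q [ 0.68  0.39 -0.48  2.01  0.25  0.8   1.02] t 11.38
go [34.37 38.46  0.43] [-0.     0.004 -0.349] t 11.38
```

View pics/w8.png

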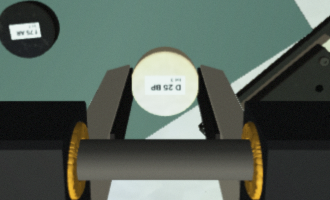

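Emit:
send_rows(rows="0 0 -3 0 0 0 1;3.4 3.8 -3 0 0 -0.1 1;6.8 7.7 -3 0 0 -0.2 1;10.2 11.5 -3 0 0 -0.3 1;13.6 15.4 -3 0 0 -0.35 1;17 19.2 -3 0 0 -0.35 1;19.6 22 -3 0 0 -0.35 1;22.4 25 -3 0 0 -0.35 1;25.2 28.2 -3 0 0 -0.35 1;28 31.4 -3 0 0 -0.35 1")

```text
time_s: 12.22
position: [446.8, 162.7, 307.8]
eef_rot: [0.409, 3.115, -0.001]
wrist_force: [1.6, 0.6, -1.3]
opening: 0.353
gripper_force: 30.0
```

```bash
python3 -c "
from h import *
st();go(431.5,300.7,95,165)"
```

```text
grasp [446.8 162.7 127.8] yaw 165.0 F [ 1.6  0.6 -1.3] op 33.2 gf 30.0 q [ 0.16  0.3  -0.74  2.1   0.28  0.83  0.57] t 12.22
go [ 5.04 12.93  3.28] [-0.     0.     0.001] t 12.22
```

Emit:
send_rows(rows="5 12.9 0 0 0 0 1;5 12.9 0 0 0 0 1;5 12.9 0 0 0 0 1;5 12.9 1 0 0 0 1;5 12.9 2 0 0 0 1;5 12.9 3 0 0 0 1;5 12.9 3 0 0 0 1;5 12.9 3 0 0 0 1")

```text
time_s: 12.88
position: [432.8, 297.2, 277.2]
eef_rot: [-0.411, -3.113, 0.002]
wrist_force: [0.1, -0.3, 0.2]
opening: 0.351
gripper_force: 30.0
```

```bash
cat >> h.py <<'E'
def pockets(name,lo,hi):
    c=robot.capture('wrist'); cv2.imwrite(f'pics/{name}.png',c['img'][:,:,::-1])
    hsv=cv2.cvtColor(c['img'],cv2.COLOR_RGB2HSV).astype(int); H,S,V=[hsv[...,i] for i in range(3)]
    for b in blobs((H>lo)&(H<hi)&(S>120),300): print(b,px2w(c,b[0],3).round(1))
E
python3 -c "
from h import *
pockets('w9',95,118);st();go(431.5,300.7,95,165)"
```

```text
(array([313.3, 222.7]), np.int32(4038), array([119, 155, 312, 157], dtype=int32)) [[415.5 300.1]]
(array([320.1, 233. ]), np.int32(3199), array([280, 205,  80,  63], dtype=int32)) [[424.  302.8]]
(array([219.6, 269.6]), np.int32(1199), array([192, 254,  60,  39], dtype=int32)) [[431.5 224.9]]
grasp [432.9 297.3  97.8] yaw 165.0 F [ 0.1 -0.2  0.9] op 32.9 gf 30.0 q [-0.13  0.43 -0.73  2.02  0.39  0.83  0.23] t 12.93
go [0.23 0.28 0.28] [-0.001 -0.    -0.001] t 12.93
```

View pics/w9.png

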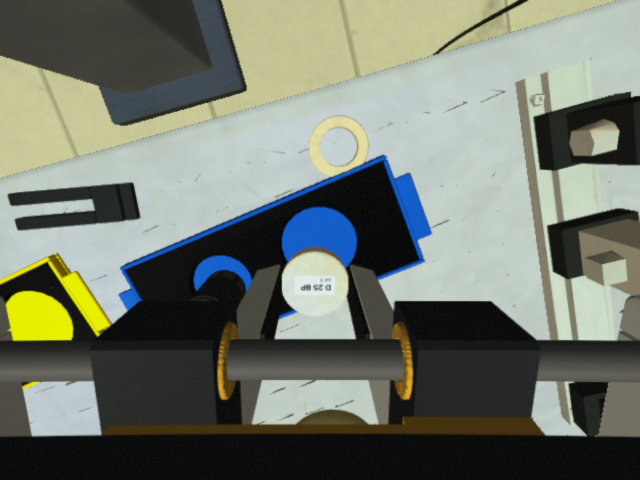

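```bash
python3 -c "
from h import *
c=robot.capture('wrist');print(px2w(c,[[319,241],[319,239]],3))
go(431,300.9,40,165)"
```

```text
[[430.09295152 300.87421265]
 [428.66326322 301.25476918]]
go [0.29 0.26 5.81] [-0.     0.    -0.001] t 12.98
```

Emit:
send_rows(rows="0.3 0.3 2 0 0 0 1;0.3 0.3 4 0 0 0 1;0.3 0.3 5.3 0 0 0 1;0.3 0.3 6 0 0 0 1;0.3 0.3 6.3 0 0 0 1;0.3 0.3 6.5 0 0 0 1;0.3 0.3 6.5 0 0 0 1;0.3 0.3 6.5 0 0 0 1")

```text
time_s: 13.65
position: [430.8, 302.4, 213.5]
eef_rot: [0.409, 3.114, 0.001]
wrist_force: [-0.3, -0.2, -0.5]
opening: 0.35
gripper_force: 30.0
```

```bash
python3 -c "
from h import *
st();go(431,300.9,30,165)"
```

```text
grasp [430.9 302.5  33.5] yaw 165.1 F [-0.3 -0.2 -0.5] op 32.9 gf 30.0 q [-0.2   0.53 -0.66  2.05  0.49  0.72  0.14] t 13.65
go [-0.06 -0.14  0.35] [0.001 0.001 0.001] t 13.65
```

Emit:
send_rows(rows="0 -0.1 0.1 0 0 0 1;0 -0.1 0.2 0 0 0 1;0 -0.1 0.3 0 0 0 1;0 -0.1 0.35 0 0 0 1;0 -0.1 0.4 0 0 0 1;0 -0.1 0.4 0 0 0 1;0 -0.1 0.4 0 0 0 1")

```text
time_s: 14.23
position: [430.3, 301.4, 209.2]
eef_rot: [0.409, 3.115, -0.0]
wrist_force: [-1.9, -1.9, 7.4]
opening: 0.352
gripper_force: 30.0
```

Emit:
send_rows(rows="0 0 -0.02 0 0 0 1;0 0 -0.02 0 0 0 0.6;0 0 -0.02 0 0 0 0.5;0 0 -0.02 0 0 0 0.48;0 0 -0.02 0 0 0 0.48;0 0 -1 0 0 0 0.48;0 0 -3 0 0 0 0.48;0 0 -7 0 0 0 0.48;0 0 -10 0 0 0 0.48")

```text
time_s: 14.98
position: [429.9, 301.7, 311.0]
eef_rot: [-0.407, -3.114, -0.001]
wrist_force: [1.5, 1.2, 1.3]
opening: 0.519
gripper_force: 0.0
```

```bash
python3 -c "
from h import *
pockets('w10',95,118);st();c=robot.capture('wrist');im=c['img'].astype(int);hsv=cv2.cvtColor(c['img'],cv2.COLOR_RGB2HSV)
m=(im.min(-1)>120)&(hsv[...,1]<80);w=np.zeros_like(m);p=w2px(c,[[430.5,301,16]])[0].astype(int);print(p);w[p[1]-45:p[1]+45,p[0]-45:p[0]+45]=1
for b in blobs(m&w,300): print(b,px2w(c,b[0],14).round(1))
# cube: tool y perpendicular to faces; yaw 65->(155 or 65)
go(435.8,-174,130,155);go(435.8,-174,130,65)"
```

```text
(array([298.8, 223.3]), np.int32(3316), array([136, 160, 276, 142], dtype=int32)) [[416.5 291.8]]
(array([312.8, 236.5]), np.int32(2093), array([279, 204,  71,  68], dtype=int32)) [[429.9 299.8]]
(array([223.5, 260.1]), np.int32(900), array([201, 246,  53,  35], dtype=int32)) [[430.3 223.8]]
(array([313.6, 288.1]), np.int32(491), array([263, 267, 101,  44], dtype=int32)) [[473. 289.]]
grasp [431.7 303.6 136.2] yaw 165.1 F [2.7 2.3 6.2] op 48.7 gf 0.0 q [-0.1   0.38 -0.76  1.99  0.34  0.89  0.27] t 15.03
[310 236]
(array([310.5, 234. ]), np.int32(1445), array([289, 213,  44,  43], dtype=int32)) [[428.8 301.2]]
go [-12.75 -45.92   0.21] [0.005 0.004 0.176] t 15.08
go [-12.75 -45.92   0.21] [ 8.000e-03 -1.000e-03  1.746e+00] t 15.08
```

Emit:
send_rows(rows="-12.7 -45.9 0 0 0 0.176 0.3;-12.7 -45.9 0 0 0 0.176 0.3;-12.7 -45.9 0 0 0 0.176 0.3;-12.7 -45.9 0 0 0 0.176 0.3;-12.7 -45.9 0 0 0 0.176 0.3;-12.7 -45.9 0 0 0 0.176 0.3;-12.7 -45.9 0 0 0 0.176 0.3;-12.7 -45.9 0 0 0 0.176 0.3;-12.7 -45.9 0 0 0 0.176 0.3;-12.7 -45.9 0 0 0 0.176 0.3")

```text
time_s: 15.92
position: [433.5, -117.3, 309.3]
eef_rot: [0.68, 3.066, -0.0]
wrist_force: [2.1, 0.1, -0.4]
opening: 0.7
gripper_force: 0.0
```

```bash
python3 -c "
from h import *
st();go(435.8,-174,130,155)"
```

```text
grasp [ 433.6 -117.4  129.3] yaw 155.0 F [ 2.1  0.1 -0.4] op 65.8 gf 0.0 q [ 0.63  0.23 -0.57  2.16  0.17  0.8   1.09] t 15.92
go [-2.61 -5.04 -0.07] [-0.     0.001 -0.   ] t 15.92
```

Emit:
send_rows(rows="-2.4 -4.8 0 0 0 0 0.3;-2.4 -4.8 0 0 0 0 0.3;-2.4 -4.8 0 0 0 0 0.3;-2.4 -4.8 0 0 0 0 0.3;-2.4 -4.8 0 0 0 0 0.3")

```text
time_s: 16.33
position: [435.6, -167.8, 308.9]
eef_rot: [-0.679, -3.067, -0.001]
wrist_force: [-0.8, -0.3, -0.1]
opening: 0.701
gripper_force: 0.0
```

```bash
python3 -c "
from h import *
st()
c=robot.capture('wrist');im=c['img'].astype(int);print(w2px(c,[[435.8,-174,42]]))
m=(im.max(-1)<58)
w=np.zeros_like(m);p=w2px(c,[[435.8,-174,42]])[0].astype(int);w[p[1]-60:p[1]+48,p[0]-60:p[0]+60]=1
k=max(cv2.findContours((m&w).astype(np.uint8),cv2.RETR_EXTERNAL,cv2.CHAIN_APPROX_NONE)[0],key=cv2.contourArea)
r=cv2.minAreaRect(px2w(c,k[:,0],42).astype(np.float32));print(cv2.boundingRect(k),r)
cv2.imwrite('pics/w11.png',im[120:340,180:460,::-1]);go(435.8,-174,60,155)"
```

```text
grasp [ 435.6 -167.7  128.9] yaw 155.0 F [-0.8 -0.3 -0.1] op 65.9 gf 0.0 q [ 0.7   0.25 -0.53  2.13  0.17  0.81  1.2 ] t 16.33
[[307.24925874 252.61473836]]
(281, 216, 54, 61) ((431.9203186035156, -171.95339965820312), (37.33906936645508, 43.35934066772461), 65.02044677734375)
go [-0.28 -0.58  6.89] [ 0.    -0.     0.001] t 16.38[ WARN:0@0.400] global loadsave.cpp:1063 imwrite_ Unsupported depth image for selected encoder is fallbacked to CV_8U.
```

View pics/w11.png

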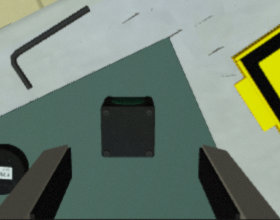

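```bash
python3 -c "
from h import *
go(435,-173.5,36,155)"
```

```text
go [-0.19 -0.57  9.29] [ 0.    -0.     0.001] t 16.38
```

Emit:
send_rows(rows="-0.2 -0.5 3 0 0 0 0.3;-0.2 -0.5 6 0 0 0 0.3;-0.2 -0.5 8.5 0 0 0 0.3;-0.2 -0.5 9.2 0 0 0 0.35;-0.2 -0.5 9.2 0 0 0 0.45;-0.2 -0.5 9.2 0 0 0 0.5;-0.2 -0.5 9.2 0 0 0 0.55;-0.2 -0.5 9.2 0 0 0 1;-0.2 -0.5 9.2 0 0 0 1;-0.2 -0.5 9.2 0 0 0 1")

```text
time_s: 17.22
position: [435.8, -174.3, 218.2]
eef_rot: [0.68, 3.065, -0.001]
wrist_force: [-0.4, 2.2, 10.6]
opening: 0.405
gripper_force: 30.0
```

```bash
python3 -c "
from h import *
st()"
```

```text
grasp [ 436.1 -174.5   38.2] yaw 155.0 F [-0.4  2.2 10.6] op 38.1 gf 30.0 q [ 0.64  0.4  -0.46  2.18  0.31  0.61  1.09] t 17.22
```

Emit:
send_rows(rows="0 0 -0.3 0 0 0 1;0 0 -1 0 0 0 1;0 0 -2.5 0 0 0 1;0 0 -4.5 0 0 0 1;0 0 -6 0 0 0 1;0 0 -6 0 0 0 1;0 0 -6 0 0 0 1")

```text
time_s: 17.8
position: [435.3, -174.6, 277.8]
eef_rot: [0.681, 3.065, -0.001]
wrist_force: [-0.3, 0.2, -1.1]
opening: 0.403
gripper_force: 30.0
```

```bash
python3 -c "
from h import *
st();go(457.5,-36.3,100,190.3)"
```

```text
grasp [ 435.6 -174.8   97.8] yaw 154.9 F [-0.3  0.2 -1.1] op 37.9 gf 30.0 q [ 0.69  0.3  -0.52  2.15  0.22  0.74  1.17] t 17.8
go [ 3.84 13.47 -0.23] [-0.001  0.002 -0.617] t 17.8
```

Emit:
send_rows(rows="1 3.4 0 0 0 -0.1 1;2 6.8 0 0 0 -0.2 1;3 10 0 0 0 -0.3 1;3.8 13.4 0 0 0 -0.4 1;3.8 13.4 -0.2 0 0 -0.5 1;3.8 13.4 -0.2 0 0 -0.617 1;3.8 13.4 -0.2 0 0 -0.617 1;3.8 13.4 -0.2 0 0 -0.617 1;3.8 13.4 -0.2 0 0 -0.617 1")

```text
time_s: 18.55
position: [457.2, -37.3, 278.4]
eef_rot: [0.275, -3.129, -0.0]
wrist_force: [-0.2, 0.2, -1.5]
opening: 0.405
gripper_force: 30.0
```

```bash
python3 -c "
from h import *
pockets('w12',22,36);st()
c=robot.capture('wrist');hsv=cv2.cvtColor(c['img'],cv2.COLOR_RGB2HSV).astype(int);m=((hsv[...,0]>22)&(hsv[...,0]<36)&(hsv[...,1]>120)).astype(np.uint8)
for k in cv2.findContours(m,cv2.RETR_LIST,cv2.CHAIN_APPROX_NONE)[0]:
  if cv2.contourArea(k)>800: r=cv2.minAreaRect(px2w(c,k[:,0],3).astype(np.float32)); print(np.round(r[0],1),np.round(r[1],1),round(r[2],1))
go(457.5,-36.3,100,190.3)"
```

```text
(array([423.2, 232.9]), np.int32(5563), array([246, 190, 324, 114], dtype=int32)) [[434.1  37.5]]
(array([487.9, 245.8]), np.int32(4446), array([450, 209,  78,  74], dtype=int32)) [[435.3  85.4]]
(array([319.1, 226.1]), np.int32(2366), array([280, 210,  77,  45], dtype=int32)) [[442.1 -36.8]]
(array([401.9, 246.3]), np.int32(3014), array([371, 216,  63,  63], dtype=int32)) [[446.4  24.8]]
grasp [457.2 -37.3  98.5] yaw -169.9 F [-0.8 -0.4 -2.1] op 37.6 gf 30.0 q [ 0.55  0.32 -0.7   2.16  0.3   0.76  1.41] t 18.6
[447.1  25. ] [45.6 44.7] 12.1
[446.4 -36.9] [32.3 54.4] 9.0
[435.9  85.4] [53.4 55.3] 89.4
[448.   27.3] [ 84.  228.7] 10.2
go [-0.03  0.09 -0.14] [ 0.    -0.    -0.003] t 18.65
```

```bash
python3 -c "
from h import *
go(457.5,-35,46,190.3)"
```

```text
go [-0.06  0.22  5.26] [ 0.    -0.    -0.003] t 18.65
```

Emit:
send_rows(rows="-0.05 0.2 2 0 0 0 1;-0.05 0.2 3.5 0 0 0 1;-0.05 0.2 4.6 0 0 0 1;-0.05 0.2 5.2 0 0 0 1;-0.05 0.2 5.4 0 0 0 1;-0.05 0.2 5.6 0 0 0 1;-0.05 0.2 5.6 0 0 0 1;-0.05 0.2 5.6 0 0 0 1")

```text
time_s: 19.32
position: [457.8, -34.8, 223.3]
eef_rot: [-0.282, 3.128, -0.0]
wrist_force: [-0.2, 0.4, -1.6]
opening: 0.401
gripper_force: 30.0
```

```bash
python3 -c "
from h import *
st()"
```

```text
grasp [457.9 -34.8  43.3] yaw -169.7 F [-0.2  0.4 -1.6] op 37.7 gf 30.0 q [ 0.48  0.42 -0.64  2.19  0.41  0.65  1.3 ] t 19.32
```

Emit:
send_rows(rows="0 0 0.1 0 0 0 1;0 0 0.2 0 0 0 1;0 0 0.3 0 0 0 1;0 0 0.4 0 0 0 1;0 0 0.45 0 0 0 1;0 0 0.45 0 0 0 1;0 0 0.45 0 0 0 1")

```text
time_s: 19.9
position: [457.7, -34.7, 219.1]
eef_rot: [-0.282, 3.129, -0.001]
wrist_force: [-6.9, -0.8, 23.7]
opening: 0.402
gripper_force: 30.0
```

Emit:
send_rows(rows="0 0 -0.06 0 0 0 1;0 0 -0.07 0 0 0 1")

```text
time_s: 20.07
position: [457.6, -34.8, 219.2]
eef_rot: [-0.283, 3.129, -0.0]
wrist_force: [0.2, 0.9, -2.4]
opening: 0.4
gripper_force: 30.0
```

Emit:
send_rows(rows="0 0 0.02 0 0 0 0.6;0 0 0.02 0 0 0 0.55;0 0 0.02 0 0 0 0.48;0 0 0.02 0 0 0 0.45;0 0 0 0 0 0 0.45;0 0 -2 0 0 0 0.45;0 0 -5 0 0 0 0.45;0 0 -8 0 0 0 0.45;0 0 -9 0 0 0 0.45;0 0 -9 0 0 0 0.45")

```text
time_s: 20.9
position: [458.3, -34.8, 311.3]
eef_rot: [-0.281, 3.125, -0.002]
wrist_force: [0.7, -0.3, -0.9]
opening: 0.548
gripper_force: 0.0
```

```bash
python3 -c "
from h import *
c=robot.capture('wrist');cv2.imwrite('pics/w13.png',c['img'][:,:,::-1]);st();go(525,-299.5,130,100)"
```

```text
grasp [458.2 -35.2 129.8] yaw -169.7 F [-0.4  0.  -0.8] op 51.7 gf 0.0 q [ 0.59  0.27 -0.73  2.13  0.25  0.82  1.45] t 20.95
go [-1.890e+00 -2.722e+01  2.000e-02] [1.000e-03 3.000e-03 1.576e+00] t 20.95
```

Emit:
send_rows(rows="-1.9 -27.2 0 0 0 1.576 0.4;-1.9 -27.2 0 0 0 1.576 0.4;-1.9 -27.2 0 0 0 1.576 0.4;-1.9 -27.2 0 0 0 1.576 0.4;-1.9 -27.2 0 0 0 1.576 0.4;-1.9 -27.2 0 0 0 1.576 0.4;-1.9 -27.2 0 0 0 1.576 0.4;-1.9 -27.2 0 0 0 1.576 0.4;-1.9 -27.2 0 0 0 1.576 0.4;-1.9 -27.2 0 0 0 1.576 0.4")

```text
time_s: 21.78
position: [524.6, -299.4, 306.7]
eef_rot: [-1.61, -2.695, 0.001]
wrist_force: [0.2, -0.4, -0.5]
opening: 0.602
gripper_force: 0.0
```

```bash
python3 -c "
from h import *
st();go(525,-299.5,110,100)"
```

```text
grasp [ 524.1 -299.2  126.7] yaw 118.3 F [ 0.2 -0.4 -0.5] op 56.6 gf 0.0 q [ 0.67  0.44 -0.33  1.84  0.18  0.9   0.75] t 21.78
go [-0.03  0.03  1.67] [-0.002 -0.002  0.319] t 21.78
```

Emit:
send_rows(rows="0 0 1.7 0 0 0.319 0.4;0 0 1.7 0 0 0.319 0.4;0 0 1.7 0 0 0.319 0.4;0 0 1.7 0 0 0.319 0.4;0 0 1.7 0 0 0.319 0.4")

```text
time_s: 22.2
position: [524.9, -298.7, 290.7]
eef_rot: [-2.006, -2.416, 0.002]
wrist_force: [-0.1, -0.1, -0.4]
opening: 0.599
gripper_force: 0.0
```

```bash
python3 -c "
from h import *
c=robot.capture('wrist');st();hsv=cv2.cvtColor(c['img'],cv2.COLOR_RGB2HSV).astype(int);H,S,V=[hsv[...,i] for i in range(3)]
p=w2px(c,[[525,-299.5,32]])[0];print(p)
for b in blobs((H>120)&(H<160)&(S>90),100): print('lens',b,px2w(c,b[0],32).round(1),px2w(c,b[0],28).round(1))
w=np.zeros(H.shape,bool);p=p.astype(int);w[p[1]-45:p[1]+45,p[0]-45:p[0]+45]=1
im=c['img'].astype(int)
for b in blobs((np.abs(im-[73,101,92]).max(-1)>25)&w,300): print('sil',b,px2w(c,b[0],17).round(1))
go(525,-299.5,41,100)
cv2.imwrite('pics/w14.png',c['img'][:,:,::-1])"
```

```text
grasp [ 524.7 -298.7  111. ] yaw 100.6 F [ 0.7 -0.3  0.2] op 56.8 gf 0.0 q [ 0.61  0.45 -0.26  1.85  0.15  0.86  0.47] t 22.25
[316.2349251  252.46025957]
lens (array([309.8, 249.9]), np.int32(843), array([293, 235,  35,  31], dtype=int32)) [[ 520.4 -298.5]] [[ 520.5 -299.6]]
sil (array([351. , 259.9]), np.int32(1547), array([334, 207,  27,  90], dtype=int32)) [[ 551.6 -304.5]]
sil (array([309.7, 248.6]), np.int32(1763), array([288, 224,  44,  50], dtype=int32)) [[ 520.6 -301.7]]
go [-0.08 -0.    7.  ] [-0.001 -0.001  0.011] t 22.25
```

```bash
python3 -c "
from h import *
go(521,-299.8,60,100.3)"
```

```text
go [-0.03 -0.4   5.1 ] [-0.001 -0.001  0.006] t 22.25
```

Emit:
send_rows(rows="-0.05 -0.4 2.5 0 0 0 0.4;-0.05 -0.4 5 0 0 0 0.4;-0.05 -0.4 5 0 0 0 0.4;-0.05 -0.4 5 0 0 0 0.4")

```text
time_s: 22.58
position: [520.8, -300.1, 241.2]
eef_rot: [-2.007, -2.414, 0.001]
wrist_force: [0.5, -0.7, 0.7]
opening: 0.6
gripper_force: 0.0
```

```bash
python3 -c "
from h import *
c=robot.capture('wrist');st();hsv=cv2.cvtColor(c['img'],cv2.COLOR_RGB2HSV).astype(int);H,S,V=[hsv[...,i] for i in range(3)]
for b in blobs((H>120)&(H<160)&(S>90),100): print('lens',b,px2w(c,b[0],32).round(1),px2w(c,b[0],28).round(1))
go(521,-299.8,32,100.3)"
```

```text
grasp [ 521.3 -300.2   62.4] yaw 100.5 F [0.9 0.3 0.1] op 56.2 gf 0.0 q [ 0.61  0.51 -0.24  1.89  0.17  0.77  0.45] t 22.63
lens (array([316., 272.]), np.int32(1182), array([295, 255,  43,  36], dtype=int32)) [[ 520.1 -298. ]] [[ 520.4 -299.3]]
go [ 0.05 -0.02  3.04] [-0.    -0.     0.003] t 22.63
```

Emit:
send_rows(rows="0.05 -0.05 1.5 0 0 0 0.4;0.05 -0.05 2.7 0 0 0 0.45;0.05 -0.05 3 0 0 0 0.5;0.05 -0.05 3 0 0 0 0.6;0.05 -0.05 3 0 0 0 0.65;0.05 -0.05 3 0 0 0 1;0.05 -0.05 3 0 0 0 1;0.05 -0.05 3 0 0 0 1;0.05 -0.05 3 0 0 0 1")

```text
time_s: 23.38
position: [520.9, -299.9, 212.7]
eef_rot: [2.01, 2.413, 0.0]
wrist_force: [-1.2, 1.0, 6.4]
opening: 0.314
gripper_force: 30.0
```

```bash
python3 -c "
from h import *
st()"
```

```text
grasp [ 521.  -300.    32.7] yaw 100.4 F [-1.2  1.   6.4] op 29.6 gf 30.0 q [ 0.6   0.55 -0.23  1.9   0.19  0.71  0.44] t 23.38
```

Emit:
send_rows(rows="0 0 -0.4 0 0 0 1;0 0 -1.2 0 0 0 1;0 0 -3 0 0 0 1;0 0 -5 0 0 0 1;0 0 -7 0 0 0 1;0 0 -8 0 0 0 1")

```text
time_s: 23.88
position: [521.0, -300.0, 294.9]
eef_rot: [2.009, 2.412, 0.001]
wrist_force: [0.2, 0.1, -0.0]
opening: 0.316
gripper_force: 30.0
```

```bash
python3 -c "
from h import *
st();go(447,24.5,110,100.4)"
```

```text
grasp [ 521.4 -300.2  114.9] yaw 100.4 F [ 0.2  0.1 -0. ] op 29.7 gf 30.0 q [ 0.62  0.44 -0.26  1.86  0.14  0.86  0.47] t 23.88
go [33.25 -1.41  0.44] [0.002 0.002 0.   ] t 23.88
```

Emit:
send_rows(rows="3 0 0 0 0 0 1;7 -0.2 0 0 0 0 1;11 -0.4 0 0 0 0 1;15 -0.6 0 0 0 0 1;19 -0.8 0 0 0 0 1;23 -1 0 0 0 0 1;27 -1.2 0 0 0 0 1;30 -1.3 0 0 0 0 1;32 -1.4 0 0 0 0 1;33 -1.4 0 0 0 0 1")

```text
time_s: 24.72
position: [446.3, 24.7, 292.4]
eef_rot: [2.007, 2.417, 0.001]
wrist_force: [0.5, -0.5, -0.3]
opening: 0.316
gripper_force: 30.0
```

```bash
python3 -c "
from h import *
st();go(447,24.5,110,100.4)"
```

```text
grasp [446.4  24.8 112.4] yaw 100.6 F [ 0.5 -0.5 -0.3] op 29.7 gf 30.0 q [ 0.18  0.23 -0.42  2.19  0.14  0.75 -0.15] t 24.72
go [-0.03  0.06  0.24] [ 0.    -0.     0.004] t 24.72
```

```bash
python3 -c "
from h import *
pockets('w15',22,36);st()
c=robot.capture('wrist');hsv=cv2.cvtColor(c['img'],cv2.COLOR_RGB2HSV).astype(int);m=((hsv[...,0]>22)&(hsv[...,0]<36)&(hsv[...,1]>120)).astype(np.uint8)
for k in cv2.findContours(m,cv2.RETR_LIST,cv2.CHAIN_APPROX_NONE)[0]:
  if cv2.contourArea(k)>800: r=cv2.minAreaRect(px2w(c,k[:,0],3).astype(np.float32)); print(np.round(r[0],1),np.round(r[1],1),round(r[2],1))
go(446.8,24.8,42,100.4)"
```

```text
(array([314.8, 138.6]), np.int32(3624), array([258,  81, 118, 190], dtype=int32)) [[432.2  98. ]]
(array([315.9, 158.3]), np.int32(4868), array([277, 119,  79,  80], dtype=int32)) [[435.5  84.7]]
(array([315.3, 236.1]), np.int32(2167), array([285, 213,  61,  48], dtype=int32)) [[445.7  28. ]]
grasp [446.6  25.2 112.4] yaw 100.6 F [ 0.3  2.5 -0.2] op 29.6 gf 30.0 q [ 0.18  0.23 -0.42  2.18  0.14  0.75 -0.15] t 24.77
[445.8  27.8] [45.8 36.6] 10.6
[435.6  84.2] [55.7 55.6] 10.6
[438.2  68.4] [ 82.2 136.1] 10.2
go [0.15 0.   7.03] [ 0.    -0.     0.003] t 24.82
```

Emit:
send_rows(rows="0.1 0 2.5 0 0 0 1;0.1 0 4.5 0 0 0 1;0.1 0 6 0 0 0 1;0.1 0 6.8 0 0 0 1;0.1 0 7.2 0 0 0 1;0.1 0 7.4 0 0 0 1;0.1 0 7.5 0 0 0 1;0.1 0 7.5 0 0 0 1")

```text
time_s: 25.48
position: [447.2, 23.0, 217.5]
eef_rot: [2.01, 2.413, 0.001]
wrist_force: [0.4, -0.7, -0.9]
opening: 0.312
gripper_force: 30.0
```

```bash
python3 -c "
from h import *
st()"
```

```text
grasp [447.4  23.   37.5] yaw 100.4 F [ 0.4 -0.7 -0.9] op 29.3 gf 30.0 q [ 0.13  0.37 -0.38  2.23  0.24  0.58 -0.25] t 25.48
```

Emit:
send_rows(rows="0.1 0 0.1 0 0 0 1;0.1 0 0.2 0 0 0 1;0.1 0 0.3 0 0 0 1;0.1 0 0.38 0 0 0 1;0.1 0 0.42 0 0 0 1;0.1 0 0.42 0 0 0 1;0.1 0 0.42 0 0 0 1")

```text
time_s: 26.07
position: [446.9, 24.3, 213.6]
eef_rot: [2.01, 2.414, 0.0]
wrist_force: [-6.6, -0.4, 21.6]
opening: 0.315
gripper_force: 30.0
```

Emit:
send_rows(rows="0 0 -0.05 0 0 0 1;0 0 -0.05 0 0 0 1;0 0 -0.05 0 0 0 0.65;0 0 -0.05 0 0 0 0.55;0 0 -0.05 0 0 0 0.5;0 0 -0.05 0 0 0 0.5;0 0 -3 0 0 0 0.5;0 0 -7 0 0 0 0.5;0 0 -9 0 0 0 0.5;0 0 -9 0 0 0 0.4")

```text
time_s: 26.9
position: [447.8, 24.4, 306.7]
eef_rot: [2.008, 2.41, 0.006]
wrist_force: [0.9, -0.1, 0.4]
opening: 0.539
gripper_force: 0.0
```

```bash
python3 -c "
from h import *
st();go(427.6,-283.4,110,100.4)"
```

```text
grasp [448.9  24.5 126.7] yaw 100.4 F [ 0.9 -0.1  0.4] op 50.7 gf 0.0 q [ 0.2   0.21 -0.43  2.17  0.13  0.78 -0.14] t 26.9
go [-29.91  -7.56   1.65] [0.006 0.001 0.   ] t 26.9
```

Emit:
send_rows(rows="-29.9 -7.6 1.5 0 0 0 0.35;-29.9 -7.6 1.5 0 0 0 0.35;-29.9 -7.6 1.5 0 0 0 0.35;-29.9 -7.6 1.5 0 0 0 0.35;-29.9 -7.6 1.5 0 0 0 0.35;-29.9 -7.6 1.5 0 0 0 0.35;-29.9 -7.6 1.5 0 0 0 0.35;-29.9 -7.6 1.5 0 0 0 0.35;-29.9 -7.6 1.5 0 0 0 0.35;-29.9 -7.6 1.5 0 0 0 0.35")

```text
time_s: 27.73
position: [425.6, -284.4, 287.1]
eef_rot: [-2.012, -2.411, 0.0]
wrist_force: [0.9, 0.1, -0.1]
opening: 0.649
gripper_force: 0.0
```

```bash
python3 -c "
from h import *
robot.capture('wrist');robot.capture('wrist');matparts('w16');st();go(427.6,-283.4,60,100.4)"
```

```text
[318.1 245.5] 2352 z10: [ 428.  -283.2] z22: [ 427.4 -280.2] [39.5 41.4] 10.5
grasp [ 426.3 -282.4  107.6] yaw 100.5 F [ 0.3  0.8 -0.3] op 61.1 gf 0.0 q [ 0.66  0.32 -0.24  2.06  0.11  0.77  0.54] t 27.88
go [-0.12  0.11  4.76] [-0.    -0.001  0.002] t 27.88
```

Emit:
send_rows(rows="-0.1 0.15 3 0 0 0 0.35;-0.1 0.15 5.5 0 0 0 0.35;-0.1 0.15 7 0 0 0 0.4;-0.1 0.15 7.6 0 0 0 0.45;-0.1 0.15 7.6 0 0 0 0.5;-0.1 0.15 7.6 0 0 0 0.5")

```text
time_s: 28.38
position: [428.2, -283.8, 212.4]
eef_rot: [2.009, 2.415, 0.0]
wrist_force: [0.4, -0.1, 0.3]
opening: 0.504
gripper_force: 0.0
```

```bash
python3 -c "
from h import *
st();go(428,-283.3,30,100.4)"
```

```text
grasp [ 428.2 -283.8   32.4] yaw 100.5 F [ 0.4 -0.1  0.3] op 47.4 gf 0.0 q [ 0.64  0.44 -0.21  2.1   0.16  0.61  0.5 ] t 28.38
go [ 0.05 -0.01  0.24] [ 0.    -0.     0.002] t 28.38
```

Emit:
send_rows(rows="0.05 0 0.24 0 0 0 0.5;0.05 0 0.24 0 0 0 0.55;0.05 0 0.24 0 0 0 1;0.05 0 0.24 0 0 0 1;0.05 0 0.24 0 0 0 1;0.05 0 0.24 0 0 0 1")

```text
time_s: 28.88
position: [427.9, -284.0, 210.1]
eef_rot: [2.01, 2.413, 0.0]
wrist_force: [-1.3, 1.4, 8.6]
opening: 0.405
gripper_force: 30.0
```

```bash
python3 -c "
from h import *
st()"
```

```text
grasp [ 428.1 -284.    30.1] yaw 100.4 F [-1.3  1.4  8.6] op 38.0 gf 30.0 q [ 0.64  0.44 -0.21  2.1   0.16  0.61  0.49] t 28.88
```

Emit:
send_rows(rows="0 0 -0.4 0 0 0 1;0 0 -1.2 0 0 0 1;0 0 -3 0 0 0 1;0 0 -5 0 0 0 1;0 0 -7 0 0 0 1;0 0 -8 0 0 0 1;0 0 -8 0 0 0 1")

```text
time_s: 29.47
position: [428.2, -284.2, 291.9]
eef_rot: [2.008, 2.411, 0.001]
wrist_force: [-0.0, -0.4, -0.2]
opening: 0.406
gripper_force: 30.0
```

```bash
python3 -c "
from h import *
st();go(435.7,84.5,110,100.4)"
```

```text
grasp [ 428.7 -284.6  111.9] yaw 100.4 F [-0.  -0.4 -0.2] op 38.1 gf 30.0 q [ 0.67  0.32 -0.24  2.06  0.11  0.78  0.54] t 29.47
go [36.13  7.4   0.12] [0.003 0.003 0.   ] t 29.47
```

Emit:
send_rows(rows="3 1.5 0 0 0 0 1;7 3 0 0 0 0 1;11 4.5 0 0 0 0 1;15 6 0 0 0 0 1;19 7 0 0 0 0 1;23 7.5 0 0 0 0 1;27 8 0 0 0 0 1;31 8 0 0 0 0 1;34 7.6 0 0 0 0 1;36.1 7.4 0 0 0 0 1")

```text
time_s: 30.3
position: [433.8, 87.4, 288.8]
eef_rot: [-2.006, -2.416, 0.0]
wrist_force: [1.2, 0.2, -1.1]
opening: 0.404
gripper_force: 30.0
```

```bash
python3 -c "
from h import *
st();go(435.7,84.5,110,100.4)"
```

```text
grasp [433.7  87.5 108.8] yaw 100.6 F [ 1.2  0.2 -1.1] op 38.0 gf 30.0 q [ 0.06  0.23 -0.45  2.2   0.15  0.74 -0.3 ] t 30.3
go [-0.32  0.13 -0.12] [-0.001 -0.001  0.003] t 30.3
```

Emit:
send_rows(rows="-0.2 0.1 0 0 0 0 1;-0.2 0.1 2 0 0 0 1;-0.2 0.1 4 0 0 0 1;-0.2 0.1 5.5 0 0 0 1;-0.2 0.1 6 0 0 0 1;-0.2 0.1 6 0 0 0 1;-0.2 0.1 6 0 0 0 1")

```text
time_s: 30.88
position: [436.6, 82.6, 229.5]
eef_rot: [-2.01, -2.413, 0.001]
wrist_force: [0.7, 0.2, 0.5]
opening: 0.403
gripper_force: 30.0
```

```bash
python3 -c "
from h import *
st();go(435.6,84.6,36,100.4)"
```

```text
grasp [436.4  82.6  49.5] yaw 100.4 F [0.7 0.2 0.5] op 37.9 gf 30.0 q [ 0.03  0.34 -0.41  2.23  0.24  0.61 -0.38] t 30.88
go [ 0.22 -0.06  1.35] [-0.001 -0.     0.   ] t 30.88
```

Emit:
send_rows(rows="0.2 0 0.5 0 0 0 1;0.2 0 1 0 0 0 1;0.2 0 1.3 0 0 0 1;0.2 0 1.4 0 0 0 1;0.2 0 1.5 0 0 0 1;0.2 0 1.5 0 0 0 1;0.2 0 1.5 0 0 0 1")

```text
time_s: 31.47
position: [436.2, 84.8, 214.5]
eef_rot: [2.01, 2.414, 0.0]
wrist_force: [0.4, -0.3, 0.4]
opening: 0.407
gripper_force: 30.0
```

```bash
python3 -c "
from h import *
st()"
```

```text
grasp [436.2  84.8  34.5] yaw 100.4 F [ 0.4 -0.3  0.4] op 38.3 gf 30.0 q [ 0.01  0.37 -0.4   2.24  0.26  0.57 -0.4 ] t 31.47
```

Emit:
send_rows(rows="0 0 0.1 0 0 0 1;0 0 0.2 0 0 0 1;0 0 0.3 0 0 0 1;0 0 0.35 0 0 0 1;0 0 0.37 0 0 0 1;0 0 0.37 0 0 0 1;0 0 0.37 0 0 0 1")

```text
time_s: 32.05
position: [436.1, 84.8, 211.0]
eef_rot: [2.01, 2.414, -0.0]
wrist_force: [-3.6, -0.1, 11.1]
opening: 0.404
gripper_force: 30.0
```

Home at 31.0 as predicted; release and retreat.

Emit:
send_rows(rows="0 0 -0.02 0 0 0 1;0 0 -0.02 0 0 0 0.55;0 0 -0.02 0 0 0 0.48;0 0 -0.02 0 0 0 0.42;0 0 -0.02 0 0 0 0.42;0 0 -2 0 0 0 0.42;0 0 -6 0 0 0 0.42;0 0 -10 0 0 0 0.42;0 0 -14 0 0 0 0.42;0 0 -16 0 0 0 0.42")

```text
time_s: 32.88
position: [436.4, 85.2, 374.9]
eef_rot: [2.009, 2.412, 0.005]
wrist_force: [1.7, -0.6, -0.1]
opening: 0.581
gripper_force: 0.0
```

```bash
python3 -c "
from h import *
st();go(470,130,330,165)"
```

```text
grasp [437.1  85.3 194.9] yaw 100.4 F [ 1.7 -0.6 -0.1] op 54.6 gf 0.0 q [ 0.11  0.11 -0.47  2.11  0.06  0.93 -0.21] t 32.88
go [  3.81   4.17 -13.49] [ 0.004  0.002 -1.127] t 32.88
```

Emit:
send_rows(rows="3.8 4.2 -8 0 0 -1.127 0.4;3.8 4.2 -8 0 0 -1.127 0.4;3.8 4.2 -8 0 0 -1.127 0.4;3.8 4.2 -8 0 0 -1.127 0.4;3.8 4.2 -8 0 0 -1.127 0.4;3.8 4.2 -8 0 0 -1.127 0.4;3.8 4.2 -8 0 0 -1.127 0.4;3.8 4.2 -8 0 0 -1.127 0.4;3.8 4.2 -8 0 0 -1.127 0.4;3.8 4.2 -8 0 0 -1.127 0.4")

```text
time_s: 33.72
position: [470.5, 129.7, 450.6]
eef_rot: [-0.4, -3.116, 0.0]
wrist_force: [-0.2, 0.7, 0.2]
opening: 0.602
gripper_force: 0.0
```

```bash
python3 -c "
from h import *
st();a=robot.capture('wrist')['img'];b=robot.capture('top')['img']
cv2.imwrite('pics/fin.png',a[:340,:,::-1]);cv2.imwrite('pics/fintop.png',cv2.resize(b[180:350,140:470],None,fx=2.4,fy=2.4,interpolation=2)[:,:,::-1])"
```

```text
grasp [470.5 129.6 270.6] yaw 165.4 F [-0.2  0.7  0.2] op 56.6 gf 0.0 q [ 0.14  0.11 -0.58  1.93  0.07  1.12  0.85] t 33.72
```

View pics/fin.png

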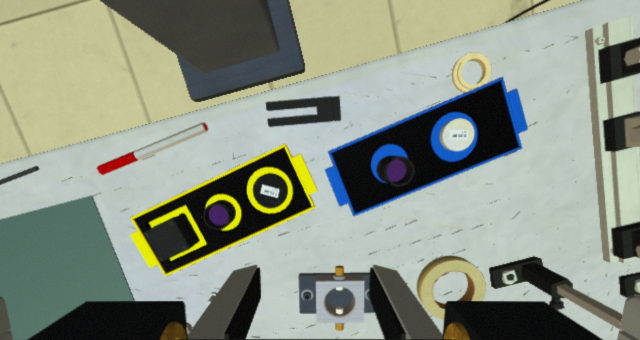

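All five parts sit in their pockets: the cube is at (170,237), the short tube at (219,214), the black case at (269,190), the long tube at (396,170) and the white case at (459,133).

```bash
python3 -c "
from h import *
print(robot.hand_in())"
```

```text
the job is handed in; nothing more can be done
None
```

I made up both kits and handed the job in at about 34 s; in the last picture all five parts sit in their own pockets. I did not check the mirror stand in a final picture, but the hand stayed clear of it.

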